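# Snap a boot-buckle tab home with the bench pliers

### The arm

A 7-joint arm with a two-finger parallel gripper is mounted at the origin on the work surface. World frame = base frame: x ahead of the robot, y to its left, z up, the work surface at z = 0. Lengths are in m, angles in rad, forces in N, time in s.
With the tool pointing down it reaches from about 0.425 to 0.825 m from the base axis. Payload 3.6 kg.
Tool frame: the origin (TCP) lies on the centre line of the jaws, within the pads' length; the fingertips stand ahead of it and the grasp point (between the pads) lies 8 mm behind it (r.finger_overhang is the y of the fingertips in the tool frame, in m); y points along the fingers, x is the direction in which the jaws open and shut, and the axes are right-handed (so a half turn about y gives the same grasp; the last joint's range is limited). The gripper opens to 93 mm and grips with 3 to 60 N. Pads are 15 mm wide; open, the fingers measure 128 mm over their backs; the gripper's body (75 mm by 188 mm) begins 65 mm behind the grasp point.
Start: joints at [-1.341, 0.615, -0.013, 1.423, 0.008, 1.103, -0.04], TCP at [0.165, 0.629, 0.23] pointing down, gripper open.
Joint ranges: [-3.12, 3.12], [-0.3, 2.06], [-1.34, 1.32], [0.26, 2.42], [-1.36, 4.5], [0.01, 1.98], [-2.84, 2.84]. Speed limits (rad/s): [2.79, 2.79, 3.14, 3.14, 3.14, 3.14, 3.14].

### API

Orientations are given as a unit quaternion [w, x, y, z].
In Python, from bench import r gives the robot as it stands. The module is installed in compiled form; this text tells all that it offers.
- The arm moves only by the shell command python3 -m crank 'ROWS' [OPENING] [FORCE]. ROWS is JSON, one flat list of numbers, 6 for each row, row after row: the shift along the tool's x, y, z normalised to -1 to 1, where 1 is 0.4 m, then the turn, a rotation vector about the tool's x, y, z normalised to -1 to 1, where 1 is 90 degrees. In form: [dx, dy, dz, wx, wy, wz, dx, dy, dz, wx, wy, wz, ...]. A call has 1 to 12 rows; each row is the pose to reach, as a shift and turn from the pose measured when the call began, along the tool's axes at that moment; what a row does not reach only later rows make up. A row lasts 1/10 s, in which the tool goes at most 50 mm and 8.59 degrees, less where a joint would pass 70% of its speed; a pose out of reach is approached as far as the arm can. A call with a number of a shift or a turn outside -1 to 1 is refused whole. A call with a gripper value outside its range is refused whole. OPENING is the opening, from -1 (shut) to 1 (fully open), so that 0 is half open, set as the call begins (- or left out, the last holds). The fingers move at their own pace and stop on an object; FORCE is the grip in N (left out, the last holds). Time passes only in rows, so rows that repeat a pose let the fingers close. It gives the time, the measured TCP pose, the force and the opening at its end, in the units of the state.
- r.read_state(): the state, without advancing time (a new reading comes with each control period).
- r.camera(name): name is "scene" or "side" or "wrist"; returns the picture (480x640x3 uint8, red, green, blue); there is no depth.
- r.camera_model(name): a dict with "intrinsics" (3x3 intrinsics, pixels), "rvec" (rotation vector, rad) and "tvec" (3), from world to camera coordinates, as OpenCV has them; the wrist camera has in their place "mount" (4x4, takes a point from camera to tool coordinates, whose origin is the TCP and whose axes are the tool frame's). Camera axes: x right, y down, z forward; pixel columns grow to the right and rows downward; lengths in m; the calibration is good to about 2 mm. A picture is of the moment at which its call begins: read the wrist's pose just before it. camera_model takes no time and is no camera call.
- r.close_job(): hands the job in, once; it reports no verdict.
The state is a dict: "time_s": time; "joints": joint angles; "dq": joint speeds; "effort": joint torques, N m; "position": TCP position; "tcp_rot": TCP orientation; "wrist_force": force on the tool from outside, world axes, zero at the start; "moment": the same for the moment, N m; "width": finger opening in m.
Only numpy, scipy, OpenCV 4.12 (cv2) and the standard library are available. Lean on these libraries where they do the work, as an engineer would, in place of code of your own. Each camera call takes 0.05 s, during which the arm holds its last target. There are 200 camera calls.

### The job

Set the loose buckle tab into the open channel between the jaws of the pliers that are clamped on their side on the bench, prong towards the socket and base flat on the channel floor. Then push the pliers' free handle closed, gently, until you feel the tab click home in the socket and without leaning hard on it after that, and let the handle spring fully open again, leaving the tab snapped in and everything else on the bench where it is.

Things in the scene. Friction and masses are not known exactly. Their poses are not given: they have to be found in the camera images.
- tab: loose aluminium snap tab, about 60 g, standing on the bench: base 30 (x) x 30 (y) x 16 (z) mm; on top a rib to grip, 12 mm thick (x), 28 mm long (y), from 16 to 50 mm above the underside; a barbed prong 9 mm wide (18 mm over its two barbs) sticks out of the -y face, ending 30.5 mm from the origin. Origin: centre of the base's underside; z up
- pliers: steel pliers lying on their side, fixed to the bench on a plate 8 mm thick. Origin: on the bench under the vertical pivot; z up, handles towards -x, jaws towards +x. The fixed handle (on the +y side) is held in a grey clamp 60 mm high. The nest for the tab is at the jaws: a channel along y and, at its -y end, the snap socket
- load_spot (a point): on the channel floor, 36 mm above the bench: where the tab's origin goes, within 4 mm along the channel, the tab's axes parallel to the pliers' (prong to -y). Site has the pliers' axes. Channel 33 mm wide (x), its walls flare at the top to a mouth of about 40 mm, 57 mm above the bench, and run from 32 mm before to 17 mm behind this point
- socket (a point): the tab's origin when it is fully home, 17.5 mm from load_spot towards -y (pliers' axes). The socket's roof, 56 mm above the bench, begins 17 mm further -y, so the tab must slide in. Two sprung catches meet the barbs about 10 mm before home; about 3.5 mm before home the tab jumps by itself (the click) on to a solid stop
- jaw (a point): on the moving jaw, top 53 mm above the bench, that pushes the tab's back towards -y. Its round pad, on an adjusting screw set differently each time by up to 14 mm, stands 12 to 25 mm in +y of the pliers' origin when open, clear behind a loaded tab. So the handle angle of the click is not known beforehand: it must be felt
- pliers_handle (a joint): angle of the free handle, rad: 0 open (its spring returns it there), grows as it is pushed closed (clockwise from above, about the vertical pivot); the click comes somewhere between 0.30 and 0.58
- handle_push (a point): middle of the outer face of the free handle's rubber sleeve (75 mm long, 16 thick, from 30 to 56 mm above the bench), 125 mm from the pivot. Push here, level, along the arc towards the other handle, 38 to 75 mm. Spring 1 to 4 N; the snap needs about 10 to 16 N, then the force drops, then rises steeply at the stop. Never push over 30 N: it overstrains the snap
- spare_block: bystander: plain aluminium block 30 x 36 x 18 mm with a round post on top, no prong; leave in place
- buckle: bystander: flat buckle lever 85 mm long; leave in place
- rivet_jar: bystander: clear jar 70 mm high, 52 mm wide; leave in place
- tape_roll: bystander: black tape roll 90 mm across, 24 mm high; leave in place
- screwdriver: bystander: screwdriver lying down; leave in place
- hammer: bystander: hammer lying down; leave in place
- wrench: bystander: wrench lying down; leave in place
- parts_tray: bystander: grey parts tray 110 x 150 x 35 mm; leave in place
Not all that is in view belongs to the job. What is shaped like the tab but pink or red is not meant.

How it is judged:
On the way, in this order (a step that is already met when the one before it is completed fails the run):
1. the tab lies in the channel, base on its floor, lined up with the socket and not yet snapped (y of tab in the frame of socket between 0.006 and 0.027 m and x of tab in the frame of socket between -0.004 and 0.004 m and z of tab in the frame of socket between -0.003 and 0.004 m and angle between tab's own z axis and vertical below 0.15 rad), for 0.2 s.
2. the pliers' jaw bears on the tab, pressing it against the catches, not yet snapped (contact force between tab and pliers_handle above 1.5 N and y of tab in the frame of socket above 0.0045 m and x of tab in the frame of socket between -0.004 and 0.004 m and z of tab in the frame of socket between -0.003 and 0.004 m and angle between tab's own z axis and vertical below 0.15 rad), for 0.03 s.
3. the tab has clicked home in the socket (y of tab in the frame of socket between -0.004 and 0.0018 m and x of tab in the frame of socket between -0.004 and 0.004 m and z of tab in the frame of socket between -0.003 and 0.004 m and angle between tab's own z axis and vertical below 0.15 rad), for 0.1 s.
At the end, for the whole second after the job is handed in: The tab is snapped home in the socket: its origin within 1.8 mm of site socket along the press direction (not above 1.8 mm short), 4 mm sideways and 4 mm in height, upright within 0.15 rad and at rest; the handle has sprung back open (joint under 0.06 rad) and is at rest (all of step 3 and value of joint pliers_handle below 0.06 rad and linear speed of tab below 0.02 m/s and velocity of joint pliers_handle below 0.05 rad/s); the robot touches nothing.
It fails at once if the handle pushed with more than 30 N (contact force between any of the fingers, the arm and pliers_handle above 30 N).
It fails at once if a bystander moved by more than 20 mm (distance of any of spare_block, buckle, rivet_jar, tape_roll, screwdriver, hammer, wrench, parts_tray from where it was at the start of the episode above 0.02 m).
It also fails if it takes over 72 s, if anything falls off the work surface, if the arm or the gripper's body presses on something with over 40 N, if the wrist force passes 120 N, or if a joint passes its speed limit or range.

## Working session

There is one attempt and no reset: what is moved stays moved. The work goes in short steps, Python scripts to look and compute and a shell command to move; the robot and the scene stay as the last step left them, time stands still between calls to the robot, and variables do not carry over. Pictures are saved under pics/ and viewed, about 8 in all and at most 12, crops included, and the job is handed in when it is done.

```bash
mkdir -p pics; python3 - <<'E'
from bench import r
import cv2,numpy as np
print(r.read_state(), r.finger_overhang)
for n in ("scene","side"):
    im=r.camera(n); cv2.imwrite(f"pics/{n}0.png",im[:,:,::-1]); m=r.camera_model(n); print(n,m)
print(r.camera_model("wrist"))
s=r.read_state(); im=r.camera("wrist"); cv2.imwrite("pics/wrist0.png",im[:,:,::-1])
E
```

```text
{'time_s': 0.0, 'joints': array([-1.34050155,  0.61589604, -0.01260976,  1.42486081,  0.00812988,
        1.10341275, -0.04038436]), 'dq': array([ 6.35513492e-04,  5.49365210e-04, -1.16618146e-03, -4.31485419e-05,
       -8.36004866e-04, -1.48139893e-03, -6.51788090e-04]), 'effort': array([ 7.54161056e-05, -4.58936691e+01,  2.09039231e-01, -1.65745908e+01,
       -6.10977039e-02,  2.06932303e-02,  2.38181738e-04]), 'position': array([0.16489894, 0.62795659, 0.22850884]), 'tcp_rot': array([-0.55932287,  0.56045064,  0.43119394, -0.43257924]), 'wrist_force': array([ 0.50169585,  0.22459062, -1.02928522]), 'moment': array([-0.00815071, -0.02601509,  0.01395905]), 'width': 0.09274862808282605} 0.011
scene {'intrinsics': array([[588.1214379 ,   0.        , 314.86096375],
       [  0.        , 588.1214379 , 229.43448024],
       [  0.        ,   0.        ,   1.        ]]), 'rvec': array([ 0.59406358,  2.51265731, -1.33956214]), 'tvec': array([ 0.51761082, -0.09235018,  1.54876823])}
side {'intrinsics': array([[613.2179094 ,   0.        , 319.41090673],
       [  0.        , 613.2179094 , 248.07020056],
       [  0.        ,   0.        ,   1.        ]]), 'rvec': array([ 2.33103759, -0.28772985,  0.10274537]), 'tvec': array([-0.55730939,  0.15340649,  1.5380192 ])}
{'intrinsics': array([[372.66554909,   0.        , 315.990264  ],
       [  0.        , 372.66554909, 245.21374975],
       [  0.        ,   0.        ,   1.        ]]), 'mount': array([[ 9.99999012e-01, -1.31023744e-03, -5.09548311e-04,
         5.01225960e-04],
       [ 1.47813236e-04, -2.62451025e-01,  9.64945303e-01,
        -1.55754283e-01],
       [-1.39803894e-03, -9.64944425e-01, -2.62450572e-01,
         7.32746067e-02],
       [ 0.00000000e+00,  0.00000000e+00,  0.00000000e+00,
         1.00000000e+00]])}
```

View pics/scene0.png

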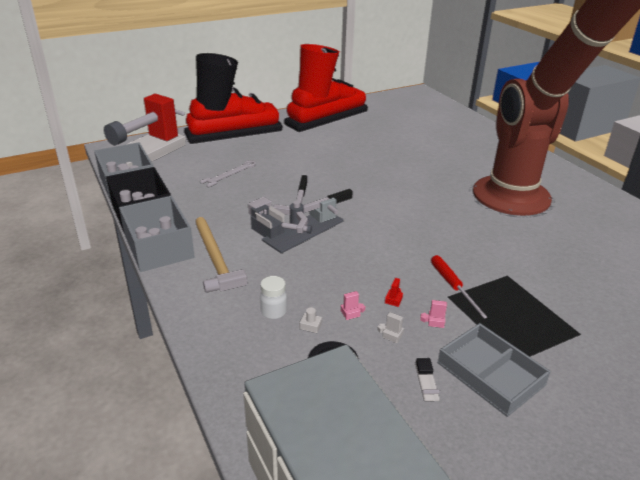

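View pics/side0.png

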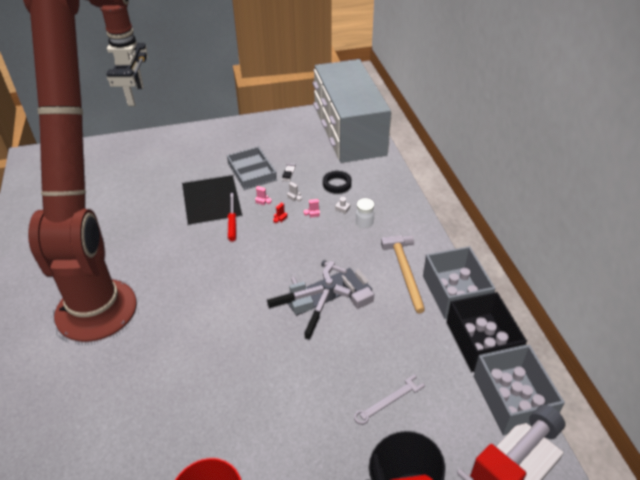

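Scene shows the grey candidates at (392,325), which has a prong and flat rib, and (311,320), which has a round post and so is the spare block. Pink and red ones are at (352,306), (436,313) and (395,292). The pliers are at (300,220). I'll confirm with enlarged crops.

```bash
cat > h.py <<'E'
from bench import r
import cv2,numpy as np
from scipy.spatial.transform import Rotation as R
def cam(n,s=None):
    m=r.camera_model(n);K=m["intrinsics"]
    if n!="wrist":
        Rm=cv2.Rodrigues(np.array(m["rvec"]))[0];t=np.array(m["tvec"]).ravel();return K,Rm,t
    q=s["tcp_rot"];T=np.eye(4);T[:3,:3]=R.from_quat(np.roll(q,-1)).as_matrix();T[:3,3]=s["position"]
    T=np.linalg.inv(T@m["mount"]);return K,T[:3,:3],T[:3,3]
def ray(c,u,v):
    K,Rm,t=c;d=Rm.T@np.linalg.solve(K,[u,v,1.]);return -Rm.T@t,d/np.linalg.norm(d)
def plane(c,u,v,z):
    o,d=ray(c,u,v);return o+d*(z-o[2])/d[2]
def proj(c,p):
    K,Rm,t=c;q=K@(Rm@np.asarray(p,float)+t);return q[:2]/q[2]
def tri(c1,p1,c2,p2):
    o1,d1=ray(c1,*p1);o2,d2=ray(c2,*p2)
    a=np.linalg.lstsq(np.c_[d1,-d2],o2-o1,rcond=None)[0];A=o1+a[0]*d1;B=o2+a[1]*d2
    return (A+B)/2,np.linalg.norm(A-B)
def delta(target,yaw=None,s=None):
    """shift in tool units; tool turn about y"""
    s=s or r.read_state();M=R.from_quat(np.roll(s["tcp_rot"],-1)).as_matrix()
    return M.T@(np.array(target)-s["position"])/0.4
E
python3 - <<'E'
from h import *
a=cv2.imread("pics/scene0.png");b=cv2.imread("pics/side0.png")
f=lambda im,x,y,w,h:cv2.resize(im[y:y+h,x:x+w],(400,300),interpolation=cv2.INTER_CUBIC)
o=np.vstack([np.hstack([f(a,300,280,160,120)*1,f(a,230,160,140,105)]),np.hstack([f(b,240,150,140,105),f(b,255,245,140,105)])])
cv2.imwrite("pics/c1.png",o)
c=cam("scene");d=cam("side")
print("tab",plane(c,392,330,.0),plane(d,293,196,0)); print("spare",plane(c,311,325,0)); print("pl",plane(c,298,222,.04),plane(d,325,290,.04))
print(R.from_quat(np.roll(r.read_state()["tcp_rot"],-1)).as_matrix())
E
```

```text
tab [0.56619556 0.29260993 0.        ] [0.56795083 0.31027093 0.        ]
spare [0.69783719 0.21258599 0.        ]
pl [ 0.59027124 -0.06844329  0.04      ] [ 0.56060977 -0.1144516   0.04      ]
[[ 2.53841985e-01 -4.93686049e-04 -9.67245575e-01]
 [ 9.67243705e-01 -1.90208297e-03  2.53842465e-01]
 [-1.96509982e-03 -9.99998069e-01 -5.31379414e-06]]
```

View pics/c1.png

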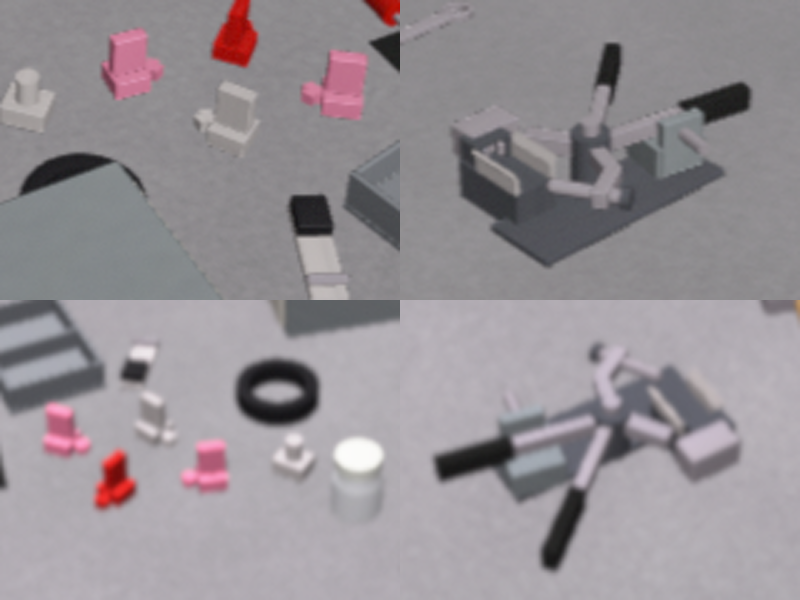

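Confirmed: the grey tab with flat rib and prong is at about (0.567, 0.30), and the round-post block is the bystander. I'll move the wrist camera above the tab.

```bash
python3 -m crank '[-0.45,0,-1,0,0,0,-0.45,0,-1,0,0,0,-0.45,0,-1,0,0,0,-0.45,0,-1,0,0,0,-0.45,0,-1,0,0,0,-0.45,0,-1,0,0,0,-0.45,0,-1,0,0,0,-0.45,0,-1,0,0,0,-0.45,0,-1,0,0,0,-0.45,0,-1,0,0,0,-0.45,0,-1,0,0,0]' ; python3 - <<'E'
from h import *
print(delta((.567,.30,.2))); print(r.read_state()["position"])
E
```

```text
time_s: 1.25
position: [0.5066, 0.3515, 0.2286]
tcp_rot: [-0.56, 0.561, 0.43, -0.432]
wrist_force: [-0.5, 0.9, -0.6]
width: 0.093
[-0.08542822  0.07154408 -0.17911388]
[0.50656184 0.35147205 0.22859351]
```

```bash
python3 -m crank '[-0.08,0.07,-0.18,0,0,0,-0.08,0.07,-0.18,0,0,0,-0.08,0.07,-0.18,0,0,0,-0.08,0.07,-0.18,0,0,0]' ; python3 - <<'E'
from h import *
s=r.read_state();im=r.camera("wrist");cv2.imwrite("pics/w1.png",im[:,:,::-1]);np.save("pics/w1.npy",[*s["position"],*s["tcp_rot"]])
print(s["position"],cam("wrist",s))
E
```

```text
time_s: 1.65
position: [0.5666, 0.3034, 0.2]
tcp_rot: [0.561, -0.56, -0.43, 0.433]
wrist_force: [-0.3, 0.5, 0.1]
width: 0.0932
[0.56655044 0.30342091 0.19996241] (array([[372.66554909,   0.        , 315.990264  ],
       [  0.        , 372.66554909, 245.21374975],
       [  0.        ,   0.        ,   1.        ]]), array([[ 0.25659199,  0.96651653, -0.00251837],
       [ 0.93365068, -0.2471913 ,  0.25921586],
       [ 0.2499139 , -0.06886399, -0.96581613]]), array([-0.43850746, -0.47596058,  0.2419565 ]))
```

View pics/w1.png

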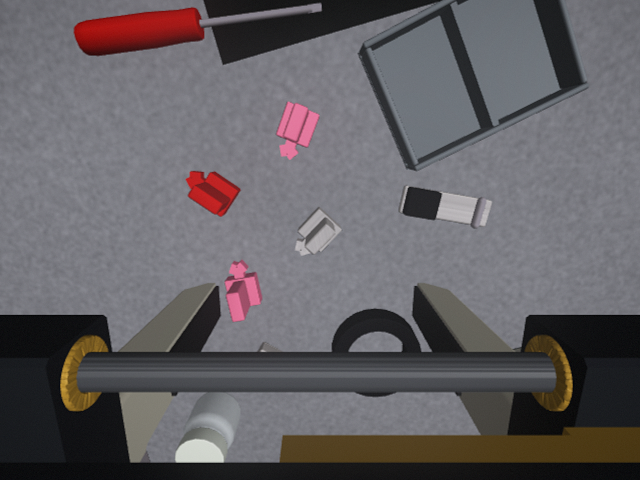

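The tab is at (320,230) in the wrist view with its prong towards lower left (300,248). I'll enlarge it for exact corners.

```bash
python3 - <<'E'
from h import *
v=np.load("pics/w1.npy");s=dict(position=v[:3],tcp_rot=v[3:]);c=cam("wrist",s)
im=cv2.imread("pics/w1.png");x0,y0=285,200
g=cv2.resize(im[y0:y0+60,x0:x0+70],None,fx=8,fy=8,interpolation=cv2.INTER_CUBIC)
for k in range(0,70,10): cv2.putText(g,str(x0+k),(k*8,10),0,.35,(0,255,255),1);cv2.line(g,(k*8,0),(k*8,480),(0,255,255),1) if k%20==0 else 0
for k in range(0,60,10): cv2.putText(g,str(y0+k),(0,k*8+10),0,.35,(0,255,255),1);cv2.line(g,(0,k*8),(560,k*8),(0,255,255),1) if k%20==0 else 0
cv2.imwrite("pics/c2.png",g)
print(proj(c,s["position"]),plane(c,320,230,.03))
E
```

```text
[315.16060675 310.78944576] [0.56805591 0.30668515 0.03      ]
```

View pics/c2.png

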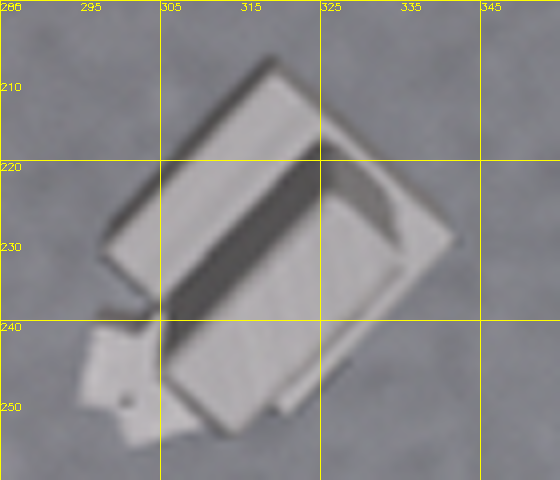

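```bash
python3 - <<'E'
from h import *
v=np.load("pics/w1.npy");s=dict(position=v[:3],tcp_rot=v[3:]);c=cam("wrist",s)
f=lambda gx,gy,z:plane(c,285+gx/8-.44,200+gy/8-.44,z)
rib=[f(*p,.05) for p in((335,193),(403,262),(232,433),(162,370))]
base=[f(*p,.016) for p in((275,65),(455,237),(285,412),(105,245))]
for n,q in(("rib",rib),("base",base)):
    q=np.array(q);ctr=q.mean(0);d=(q[3]-q[0]+q[2]-q[1])[:2];print(n,ctr,"prongdir deg",np.degrees(np.arctan2(d[1],d[0])),np.linalg.norm(q[1]-q[0]),np.linalg.norm(q[2]-q[1]))
M=R.from_quat(np.roll(s["tcp_rot"],-1)).as_matrix();print("toolx",np.degrees(np.arctan2(M[1,0],M[0,0])))
E
```

```text
rib [0.57115098 0.30559005 0.05      ] prongdir deg -58.57435037915249 0.01033386526795823 0.02602483612464869
base [0.57074583 0.30566741 0.016     ] prongdir deg -57.86903463439695 0.029190356717793374 0.029027294616405533
toolx 75.2121290018724
```

```bash
python3 -m crank '[-1,-0.08,-0.42,0,0.482,0,-1,-0.08,-0.42,0,0.482,0,-1,-0.08,-0.42,0,0.482,0,-1,-0.08,-0.42,0,0.482,0,-1,-0.08,-0.42,0,0.482,0,-1,-0.08,-0.42,0,0.482,0,-1,-0.08,-0.42,0,0.482,0,-1,-0.08,-0.42,0,0.482,0,-1,-0.08,-0.42,0,0.482,0,-1,-0.08,-0.42,0,0.482,0,-1,-0.08,-0.42,0,0.482,0]' ; python3 - <<'E'
from h import *
s=r.read_state();im=r.camera("wrist");cv2.imwrite("pics/w2.png",im[:,:,::-1]);np.save("pics/w2.npy",[*s["position"],*s["tcp_rot"]])
M=R.from_quat(np.roll(s["tcp_rot"],-1)).as_matrix();print("toolx",np.degrees(np.arctan2(M[1,0],M[0,0])),s["joints"])
cv2.imwrite("pics/c3.png",cv2.resize(im[0:400,70:570,::-1],(750,600)))
E
```

```text
time_s: 2.8
position: [0.6277, -0.1222, 0.2329]
tcp_rot: [0.681, -0.679, -0.195, 0.196]
wrist_force: [-0.5, 0.2, -0.7]
width: 0.0929
toolx 32.09108696959315 [ 0.02979158  0.60404156  0.22502098  1.45460783 -0.14443325  1.10192886
  0.84209172]
```

View pics/w2.png

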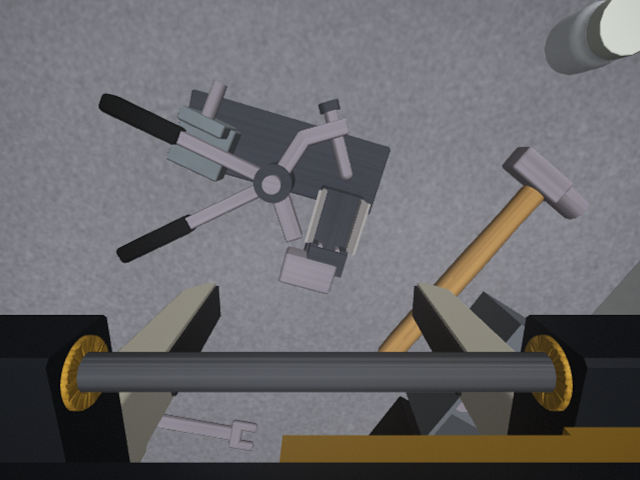

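Pliers: pivot at (272,184), channel running from (345,190) to (325,250), socket roof at (308,270), jaw pad tip near (346,175). The free handle sleeve runs from (118,255) to (190,222) and the clamped one is above it. I'll enlarge the channel and handle.

```bash
python3 - <<'E'
from h import *
im=cv2.imread("pics/w2.png")
def z(x0,y0,w,h,f,st):
    g=cv2.resize(im[y0:y0+h,x0:x0+w],None,fx=f,fy=f,interpolation=cv2.INTER_CUBIC)
    for k in range(0,w,st): cv2.putText(g,str(x0+k),(k*f,8),0,.3,(0,255,255),1);cv2.line(g,(k*f,0),(k*f,6),(0,255,255),1);cv2.line(g,(k*f,0),(k*f,h*f),(0,200,200),1) if k%(2*st)==0 else 0
    for k in range(0,h,st): cv2.putText(g,str(y0+k),(0,k*f+8),0,.3,(0,255,255),1);cv2.line(g,(0,k*f),(w*f,k*f),(0,200,200),1) if k%(2*st)==0 else 0
    return g
a=z(260,90,140,210,4,10)  # 560x840 too tall
a=z(260,160,125,140,4,10) #500x560
b=z(105,205,95,70,3,10)
o=np.zeros((600,800,3),np.uint8);o[:560,:500]=a;o[:210,505:790]=b
o[215:575,505:790]=z(300,90,95,120,3,10)
cv2.imwrite("pics/c4.png",o)
E
```

```text
(no output)
```

View pics/c4.png

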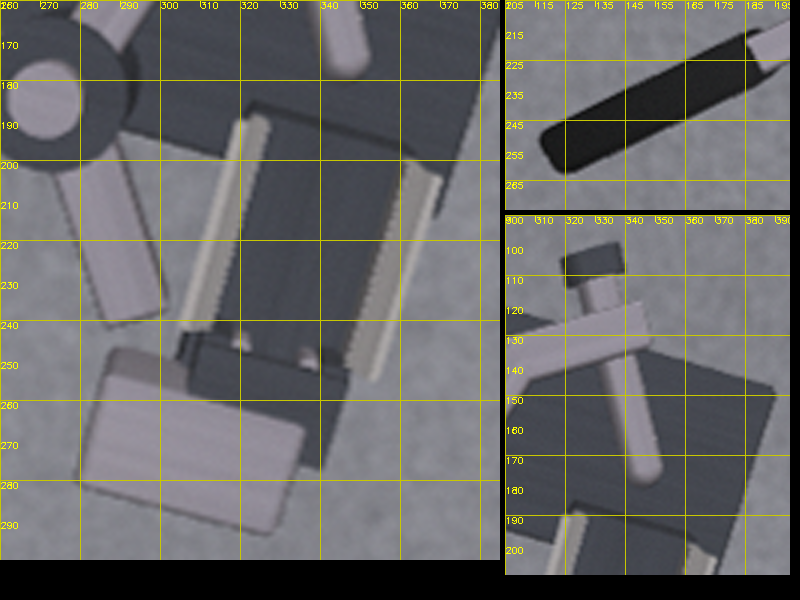

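```bash
python3 - <<'E'
from h import *
v=np.load("pics/w2.npy");s=dict(position=v[:3],tcp_rot=v[3:]);c=cam("wrist",s)
P=lambda u,w,z:plane(c,u,w,z)[:2]
ang=lambda d:np.degrees(np.arctan2(d[1],d[0]))
Lp,Rp,Rm,Lm=[P(*p,.057) for p in((319,190),(370,204),(353,255),(304.5,241))]
print("yaw: L",ang(Lp-Lm)-90,"R",ang(Rp-Rm)-90,"ends",ang(Rp-Lp),ang(Rm-Lm),"plate",ang(P(390,148,.008)-P(192,90,.008)), "plate right",ang(P(390,148,.008)-P(368,210,.008))-90)
print("w",np.linalg.norm(Rp-Lp),np.linalg.norm(Rm-Lm),"len",np.linalg.norm(Lp-Lm),np.linalg.norm(Rp-Rm))
ctr=(Lp+Rp+Rm+Lm)/4;y=np.radians(((ang(Lp-Lm)+ang(Rp-Rm))/2-90));ex=np.array([np.cos(y),np.sin(y)]);ey=np.array([-ex[1],ex[0]])
load=ctr+.0075*ey;print("yaw",np.degrees(y),"load",load,"socket",load-.0175*ey)
for z in(.05,.06,.07):
    p=P(270.5,185,z);d=load-p;print("pivot",z,p,"load in pl",d@ex,d@ey, "pad",(P(347.5,177,.05)-p)@ey,(P(347.5,177,.05)-p)@ex)
e1,e2=P(116.7,250,.056),P(125,262.3,.056);i2=P(186.7,215,.056);o2=P(194,230,.056)
print("sleeve",e1,e2,i2,o2,"dir",ang(i2-e1),ang(o2-e2),np.linalg.norm(e1-e2),np.linalg.norm(i2-e1))
print("catch mid",(P(328,245,.05)-load)@ex,(P(328,245,.05)-load)@ey)
print("floor corner R+",[(P(363,199.5,.036)-load)@a for a in(ex,ey)],"L inner",[(P(327,191,.045)-load)@a for a in(ex,ey)],"R inner",[(P(361,200,.045)-load)@a for a in(ex,ey)])
print("tool delta to tab",delta((.571,.3057,.1)))
E
```

```text
yaw: L 16.188438770261584 R 15.637843152691275 ends 16.736869008131567 15.395108842846472 plate 16.399451427054686 plate right 14.521506666358349
w 0.04735851898709089 0.04688389051735193 len 0.04852845813085993 0.04963319844371324
yaw 15.913140961476431 load [ 0.63875514 -0.10125441] socket [ 0.64355329 -0.11808378]
pivot 0.05 [ 0.5723799  -0.11174865] load in pl 0.06670894871421068 -0.008106670882878758 pad 0.026074109894762665 0.06462948531570926
pivot 0.06 [ 0.57287214 -0.11022969] load in pl 0.06581909751478118 -0.009432458162946125 pad 0.024748322614695294 0.06373963411627977
pivot 0.07 [ 0.57336439 -0.10871073] load in pl 0.06492924631535169 -0.010758245443013494 pad 0.023422535334627927 0.06284978291685028
sleeve [ 0.48170768 -0.23836415] [ 0.49324202 -0.24527286] [ 0.52189646 -0.17438198] [ 0.53387416 -0.18329833] dir 57.866059207726785 56.75009436390715 0.013445124048524151 0.07555697776261844
catch mid -0.0008651446687925294 -0.031221593005466095
floor corner R+ [np.float64(0.01976310473226101), np.float64(0.017362948121311388)] L inner [np.float64(-0.01588734612264785), np.float64(0.016547153703107838)] R inner [np.float64(0.016692356899833994), np.float64(0.01731820062105745)]
tool delta to tab [0.44849594 0.33520417 0.97641568]
```

```bash
python3 -m crank '[0.448,0.335,0.976,0,0,0,0.448,0.335,0.976,0,0,0,0.448,0.335,0.976,0,0,0,0.448,0.335,0.976,0,0,0,0.448,0.335,0.976,0,0,0,0.448,0.335,0.976,0,0,0,0.448,0.335,0.976,0,0,0,0.448,0.335,0.976,0,0,0,0.448,0.335,0.976,0,0,0,0.448,0.335,0.976,0,0,0,0.448,0.335,0.976,0,0,0,0.448,0.335,0.976,0,0,0]' -0.14 20; python3 - <<'E'
from h import *
s=r.read_state();im=r.camera("wrist");cv2.imwrite("pics/w3.png",im[:,:,::-1]);np.save("pics/w3.npy",[*s["position"],*s["tcp_rot"]])
c=cam("wrist",s)
print(s["position"],delta((.571,.3057,.037)))
g=im[:,:,::-1].copy();
for y,x,z in [(a,b,h) for h in(.016,) for a in(-.015,.015) for b in(-.015,.015)]+[(a,b,.05) for a in(-.014,.014) for b in(-.006,.006)]:
    t=np.radians(31.8);p=np.array([.571+np.cos(t)*x-np.sin(t)*y,.3057+np.sin(t)*x+np.cos(t)*y,z]);u=proj(c,p);cv2.circle(g,tuple(int(round(k)) for k in u),2,(0,255,0),-1)
cv2.imwrite("pics/c5.png",g[150:480,120:520])
E
```

```text
time_s: 4.05
position: [0.5705, 0.3056, 0.1005]
tcp_rot: [0.68, -0.678, -0.196, 0.197]
wrist_force: [0.3, -0.3, 0.4]
width: 0.04
[0.57045056 0.30560587 0.10049184] [0.00136771 0.1594436  0.00260529]
```

View pics/c5.png

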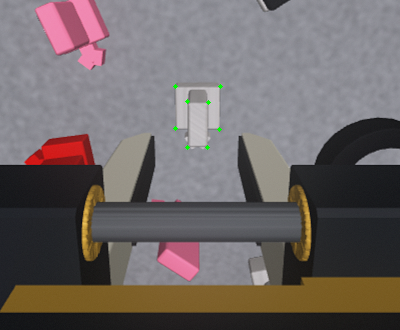

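The projected tab corners match the picture, so I'll descend and grip.

```bash
python3 -m crank '[0,0.08,0.002,0,0,0,0.001,0.12,0.002,0,0,0,0.001,0.16,0.002,0,0,0,0.001,0.16,0.002,0,0,0,0.001,0.16,0.002,0,0,0]' && python3 -m crank '[0,0,0,0,0,0,0,0,0,0,0,0,0,0,0,0,0,0,0,0,0,0,0,0,0,0,0,0,0,0,0,0,0,0,0,0]' -1 25; python3 - <<'E'
from h import *
s=r.read_state();M=R.from_quat(np.roll(s["tcp_rot"],-1)).as_matrix();print(s["width"],s["position"],"toolx",np.degrees(np.arctan2(M[1,0],M[0,0])))
E
```

```text
time_s: 4.6
position: [0.5713, 0.3051, 0.0368]
tcp_rot: [0.68, -0.679, -0.195, 0.196]
wrist_force: [0.5, -0.4, 1.1]
width: 0.0399
time_s: 5.2
position: [0.5715, 0.3052, 0.0373]
tcp_rot: [0.68, -0.679, -0.195, 0.196]
wrist_force: [-0.6, -0.3, 2.6]
width: 0.0113
0.011312245187891925 [0.57153994 0.30524569 0.03727666] toolx 32.125588494654394
```

```bash
python3 -m crank '[0,-0.12,0,0,0,0,0,-0.24,0,0,0,0,0,-0.33,0,0,0,0,-0.398,-0.33,-0.951,0,0.179,0,-0.398,-0.33,-0.951,0,0.179,0,-0.398,-0.33,-0.951,0,0.179,0,-0.398,-0.33,-0.951,0,0.179,0,-0.398,-0.33,-0.951,0,0.179,0,-0.398,-0.33,-0.951,0,0.179,0,-0.398,-0.33,-0.951,0,0.179,0,-0.398,-0.33,-0.951,0,0.179,0,-0.398,-0.33,-0.951,0,0.179,0]' && python3 - <<'E'
from h import *
s=r.read_state();M=R.from_quat(np.roll(s["tcp_rot"],-1)).as_matrix();print(s["width"],s["position"],"toolx",np.degrees(np.arctan2(M[1,0],M[0,0])),delta((.6389,-.1019,.1)))
E
```

```text
time_s: 6.4
position: [0.6381, -0.1119, 0.1682]
tcp_rot: [-0.699, 0.702, 0.094, -0.095]
wrist_force: [-0.7, -2.2, -1.9]
width: 0.0119
0.011899053683162077 [ 0.63814878 -0.11194438  0.16817706] toolx 15.392239096053897 [0.00893012 0.17032256 0.02439805]
```

```bash
python3 -m crank '[0.009,0.1,0.024,0,-0.006,0,0.009,0.15,0.024,0,-0.006,0,0.009,0.15,0.024,0,-0.006,0,0.009,0.15,0.024,0,-0.006,0]' && python3 - <<'E'
from h import *
s=r.read_state();M=R.from_quat(np.roll(s["tcp_rot"],-1)).as_matrix();print(s["width"],s["position"],"toolx",np.degrees(np.arctan2(M[1,0],M[0,0])),delta((.6389,-.1019,.1)))
im=r.camera("wrist")[:,:,::-1].copy();np.save("pics/w4.npy",[*s["position"],*s["tcp_rot"]]);cv2.imwrite("pics/w4.png",im)
b=r.camera("side")[:,:,::-1];cv2.imwrite("pics/s4.png",b)
o=np.zeros((560,800,3),np.uint8);o[:,:]=cv2.resize(im[150:430,120:520],(800,560))
o[380:,500:]=cv2.resize(b[225:315,270:420],(300,180))
cv2.imwrite("pics/c6.png",o)
E
```

```text
time_s: 6.8
position: [0.6391, -0.1015, 0.1082]
tcp_rot: [-0.699, 0.702, 0.097, -0.099]
wrist_force: [-0.7, -0.4, -1.0]
width: 0.0119
0.011903704075481148 [ 0.63914925 -0.10145444  0.10817249] toolx 15.972513100786319 [-0.00084667  0.02043697 -0.00082313]
```

View pics/c6.png

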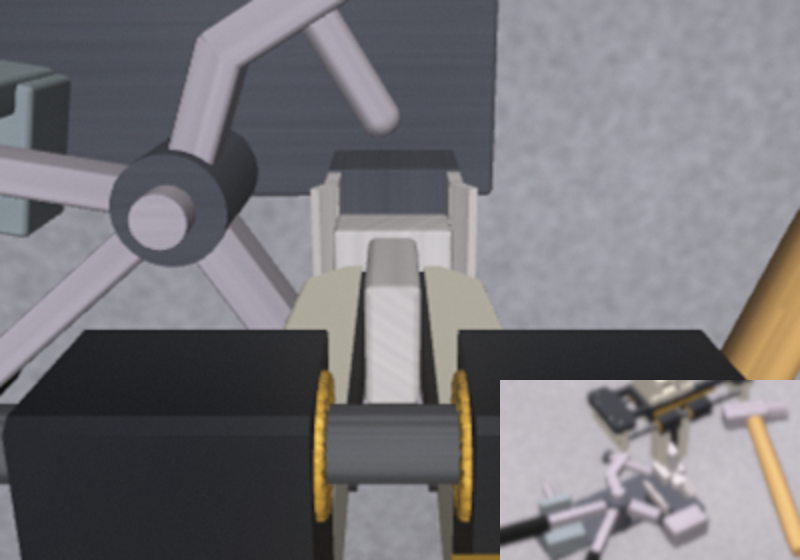

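The tab is square to the channel and centred over the mouth (crop 393.5 against 394). I'll lower it.

```bash
python3 -m crank '[0,0.03,0,0,0,0,0,0.055,0,0,0,0,0,0.07,0,0,0,0,0,0.075,0,0,0,0,0,0.078,0,0,0,0]' && python3 -m crank '[0,0.005,0,0,0,0,0,0.008,0,0,0,0,0,0.01,0,0,0,0]'; python3 -c "
from h import *
print(delta((.6389,-.1019,.0733)))"
```

```text
time_s: 7.4
position: [0.64, -0.1021, 0.078]
tcp_rot: [-0.698, 0.702, 0.098, -0.098]
wrist_force: [-0.3, 0.0, -1.7]
width: 0.012
time_s: 7.7
position: [0.6401, -0.1022, 0.074]
tcp_rot: [-0.698, 0.702, 0.098, -0.098]
wrist_force: [-0.4, -0.0, -0.1]
width: 0.012
[-0.00264452  0.00182235  0.00155713]
```

```bash
python3 -m crank '[-0.001,0.003,0,0,0,0,-0.002,0.005,0,0,0,0,-0.002,0.007,0,0,0,0,-0.002,0.007,0,0,0,0]'; python3 -c "
from h import *
print(delta((.6389,-.1019,.0733)))"
```

```text
time_s: 8.1
position: [0.64, -0.1024, 0.0733]
tcp_rot: [-0.698, 0.702, 0.099, -0.097]
wrist_force: [-1.1, 0.8, 8.3]
width: 0.0118
[-2.39677872e-03 -5.70620468e-05  1.88697485e-03]
```

Floor contact (8 N upward at the expected height). Release and lift.

```bash
python3 -m crank '[0,0,0,0,0,0,0,0,0,0,0,0,0,0,0,0,0,0,0,0,0,0,0,0]' -0.3 && python3 -m crank '[0,-0.05,0,0,0,0,0,-0.1,0,0,0,0,0,-0.2,0,0,0,0,0,-0.3,0,0,0,0,0,-0.35,0,0,0,0,0,-0.35,0,0,0,0,0,-0.35,0,0,0,0]'; python3 - <<'E'
from h import *
s=r.read_state();im=r.camera("wrist")[:,:,::-1].copy();np.save("pics/w5.npy",[*s["position"],*s["tcp_rot"]]);cv2.imwrite("pics/w5.png",im)
print(s["position"]);c=cam("wrist",s);print(proj(c,(.639,-.101,.086)),proj(c,(.50,-.2,.05)))
cv2.imwrite("pics/c7.png",cv2.resize(im[60:360,120:520],(800,600)))
E
```

```text
time_s: 8.5
position: [0.6398, -0.1024, 0.0729]
tcp_rot: [-0.698, 0.702, 0.099, -0.098]
wrist_force: [0.6, -1.2, -0.9]
width: 0.032
time_s: 9.2
position: [0.6391, -0.1016, 0.2123]
tcp_rot: [-0.699, 0.702, 0.099, -0.098]
wrist_force: [0.3, -0.5, 0.1]
width: 0.0324
[ 0.63909007 -0.10155846  0.21231968]
[316.48098842 239.65644978] [140.7442124  290.18345388]
```

View pics/c7.png

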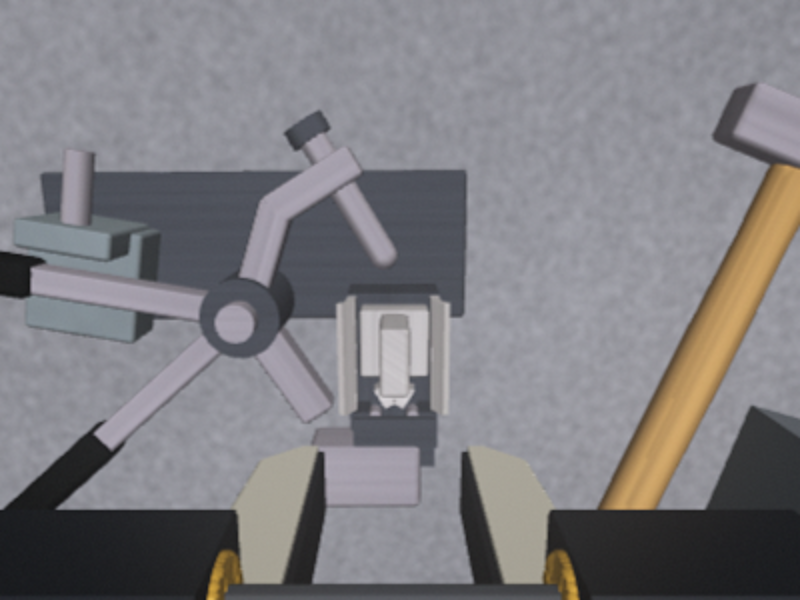

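The tab sits squarely in the channel, clear of the pad. Next: closed fingers go outside the free handle, with the tool's +z face along the push direction.

```bash
python3 -m crank '[-0.341,0.15,-0.229,0,-0.457,0,-0.341,0.15,-0.229,0,-0.457,0,-0.341,0.15,-0.229,0,-0.457,0,-0.341,0.15,-0.229,0,-0.457,0,-0.341,0.15,-0.229,0,-0.457,0,-0.341,0.15,-0.229,0,-0.457,0,-0.341,0.15,-0.229,0,-0.457,0,-0.341,0.15,-0.229,0,-0.457,0]' -1 30; python3 - <<'E'
from h import *
s=r.read_state();im=r.camera("wrist")[:,:,::-1].copy();np.save("pics/w6.npy",[*s["position"],*s["tcp_rot"]]);cv2.imwrite("pics/w6.png",im)
M=R.from_quat(np.roll(s["tcp_rot"],-1)).as_matrix();print(s["position"],np.degrees(np.arctan2(M[1,0],M[0,0])),s["width"])
c=cam("wrist",s)
for p in[(.5144,-.2147,.056),(.5732,-.110,.06)]:
    cv2.circle(im,tuple(int(round(k)) for k in proj(c,p)),3,(0,255,0),-1)
cv2.imwrite("pics/c8.png",im)
print(delta((.533,-.227,.038)))
E
```

```text
time_s: 10.05
position: [0.533, -0.226, 0.1513]
tcp_rot: [-0.62, 0.622, 0.337, -0.339]
wrist_force: [-0.1, -0.1, 0.3]
width: 0.0008
[ 0.53303437 -0.22596152  0.15132325] 57.10714987736896 0.0008391928156917981
[-0.00120007  0.28382104 -0.00066134]
```

View pics/c8.png

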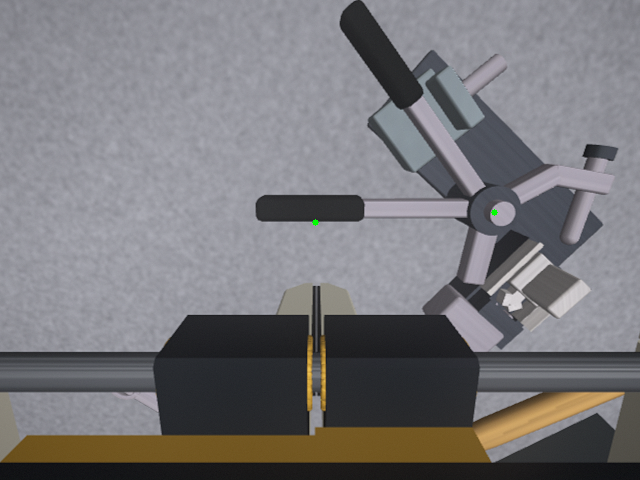

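Handle is parallel to the tool's x axis and the contact point is mid-sleeve. Descend, then make the first gentle part of the arc (about 0.22 rad).

```bash
cat > st.py <<'E'
from h import *
import sys
s=r.read_state();M=R.from_quat(np.roll(s["tcp_rot"],-1)).as_matrix();f=M.T@s["wrist_force"]
print("Ftool",f.round(1),"pos",s["position"].round(4),"yaw",round(np.degrees(np.arctan2(M[1,0],M[0,0])),1),"t",round(s["time_s"],2))
lim=float(sys.argv[1]) if len(sys.argv)>1 else 99
sys.exit(0 if -f[2]<lim else 1)
E
python3 -m crank '[0,0.1,0,0,0,0,0,0.2,0,0,0,0,0,0.26,0,0,0,0,0,0.284,0,0,0,0,0,0.284,0,0,0,0,0,0.284,0,0,0,0]' >/dev/null && python3 st.py && python3 -m crank '[0,0,0.025,0,0,0,0,0,0.036,0,0,0,-0.0015,0,0.0515,0,0.032,0,-0.0024,0,0.067,0,0.064,0,-0.0024,0,0.067,0,0.064,0]' >/dev/null && python3 st.py
```

```text
Ftool [-0.6 -0.2 -0.2] pos [ 0.5342 -0.2266  0.039 ] yaw 57.1 t 10.7
Ftool [-0.1 -1.6 -2.1] pos [ 0.5118 -0.213   0.0403] yaw 51.4 t 11.2
```

```bash
python3 -m crank '[-0.0015,0,0.0152,0,0.032,0,-0.0024,0,0.0304,0,0.064,0,-0.0024,0,0.0304,0,0.064,0]' >/dev/null && python3 st.py 8 && python3 -m crank '[-0.0008,0,0.0076,0,0.016,0,-0.0015,0,0.0152,0,0.032,0,-0.0015,0,0.0152,0,0.032,0]' >/dev/null && python3 st.py 8
```

```text
Ftool [ 0.  -1.  -2.6] pos [ 0.5025 -0.2067  0.0412] yaw 45.7 t 11.5
Ftool [-0.5 -1.1 -2.3] pos [ 0.4979 -0.2031  0.0415] yaw 42.8 t 11.8
```

```bash
python3 -m crank '[-0.0008,0.005,0.0076,0,0.016,0,-0.0015,0.008,0.0152,0,0.032,0,-0.0015,0.008,0.0152,0,0.032,0]' >/dev/null && python3 st.py 6 && python3 -m crank '[-0.0008,0.002,0.0076,0,0.016,0,-0.0015,0.002,0.0152,0,0.032,0,-0.0015,0.002,0.0152,0,0.032,0]' >/dev/null && python3 st.py 6 && python3 -m crank '[-0.0008,0.002,0.0076,0,0.016,0,-0.0015,0.002,0.0152,0,0.032,0,-0.0015,0.002,0.0152,0,0.032,0]' >/dev/null && python3 st.py 6
```

```text
Ftool [ 0.1 -0.5 -2.8] pos [ 0.4932 -0.1988  0.0381] yaw 39.9 t 12.1
Ftool [-0.1 -0.9 -4.3] pos [ 0.4889 -0.1946  0.0372] yaw 36.9 t 12.4
Ftool [-0.5 -1.4 -6.6] pos [ 0.4863 -0.1921  0.0369] yaw 33.9 t 12.7
```

Force is now climbing, so the jaw bears on the tab. Continue in small compliant steps, each call bounded to about 7 mm of command.

```bash
python3 -m crank '[-0.0005,0.001,0.005,0,0.006,0,-0.0008,0.001,0.008,0,0.01,0,-0.001,0.001,0.011,0,0.015,0,-0.0012,0.001,0.014,0,0.018,0]' >/dev/null && python3 st.py 14 && python3 -m crank '[-0.0005,0.001,0.006,0,0.006,0,-0.0008,0.001,0.010,0,0.01,0,-0.001,0.001,0.014,0,0.015,0,-0.0012,0.001,0.017,0,0.018,0]' >/dev/null && python3 st.py 14
```

```text
Ftool [ -0.1   1.8 -10.6] pos [ 0.4855 -0.1915  0.0371] yaw 32.2 t 13.1
Ftool [ -0.1   2.7 -11.9] pos [ 0.4848 -0.191   0.0373] yaw 30.4 t 13.5
```

```bash
python3 -m crank '[-0.0005,0.001,0.008,0,0,0,-0.0008,0.001,0.014,0,0,0,-0.001,0.001,0.018,0,0,0,-0.0012,0.001,0.021,0,0,0]' >/dev/null && python3 st.py 17 && python3 -m crank '[-0.0005,0.001,0.010,0,0,0,-0.0008,0.001,0.018,0,0,0,-0.001,0.001,0.022,0,0,0]' >/dev/null && python3 st.py 17
```

```text
Ftool [ -0.5   4.6 -13.1] pos [ 0.484  -0.19    0.0375] yaw 30.2 t 13.9
Ftool [ -0.9   5.9 -14.8] pos [ 0.4835 -0.1892  0.0377] yaw 30.1 t 14.2
```

```bash
python3 -m crank '[-0.0005,0,0.012,0,0,0,-0.0008,0,0.020,0,0,0,-0.001,0,0.024,0,0,0]' >/dev/null && python3 st.py 18 && python3 -m crank '[-0.0005,0,0.012,0,0,0,-0.0008,0,0.020,0,0,0,-0.001,0,0.024,0,0,0]' >/dev/null && python3 st.py 18
```

```text
Ftool [-0.1 -4.  -5.4] pos [ 0.4791 -0.1829  0.0374] yaw 29.9 t 14.5
Ftool [ -0.2   6.9 -15.4] pos [ 0.4779 -0.1811  0.0377] yaw 29.6 t 14.8
```

Force dropped from 15 to 5 N with an 8 mm jump (the click), then rose to 15 N on the stop. Ease off and back away so the handle springs open.

```bash
python3 -m crank '[0.003,0,-0.02,0,-0.02,0,0.01,0,-0.045,0,-0.06,0,0.02,0,-0.075,0,-0.1,0,0.032,0,-0.105,0,-0.14,0,0.045,0,-0.135,0,-0.18,0,0.058,0,-0.165,0,-0.22,0,0.079,0,-0.2,0,-0.25,0,0.085,0,-0.22,0,-0.25,0,0.085,0,-0.22,0,-0.25,0]' && python3 st.py && python3 -m crank '[0,-0.1,0,0,0,0,0,-0.2,0,0,0,0,0,-0.3,0,0,0,0,0,-0.36,0,0,0,0,0,-0.36,0,0,0,0,0,-0.36,0,0,0,0]' && python3 - <<'E'
from h import *
s=r.read_state();im=r.camera("wrist")[:,:,::-1].copy();np.save("pics/w9.npy",[*s["position"],*s["tcp_rot"]]);cv2.imwrite("pics/w9.png",im)
c=cam("wrist",s);y=np.radians(15.95);ex=np.array([np.cos(y),np.sin(y)]);ey=np.array([-ex[1],ex[0]]);load=np.array([.63875,-.10125]);sock=load-.0175*ey
for L,col in((sock,(0,255,0)),(load,(0,0,255))):
  for a in(-.014,.014):
    for b in(-.006,.006):
      cv2.circle(im,tuple(int(round(k)) for k in proj(c,[*(L+b*ex+a*ey),.086])),2,col,-1)
print([proj(c,(*q,.086)) for q in (sock,load)])
cv2.circle(im,tuple(int(round(k)) for k in proj(c,(.5144,-.2147,.056))),3,(0,255,255),-1)
cv2.imwrite("pics/c9.png",im)
E
```

```text
time_s: 15.7
position: [0.5497, -0.24, 0.0451]
tcp_rot: [-0.607, 0.664, 0.319, -0.3]
wrist_force: [-0.4, -0.7, -0.2]
width: 0.0005
Ftool [-0.7  0.2 -0.1] pos [ 0.5497 -0.24    0.0451] yaw 51.9 t 15.7
time_s: 16.3
position: [0.54, -0.23, 0.188]
tcp_rot: [-0.608, 0.663, 0.318, -0.301]
wrist_force: [-0.5, 1.3, -0.4]
width: 0.0002
[array([528.92614336, 255.65567884]), array([547.45638178, 237.02559916])]
```

View pics/c9.png

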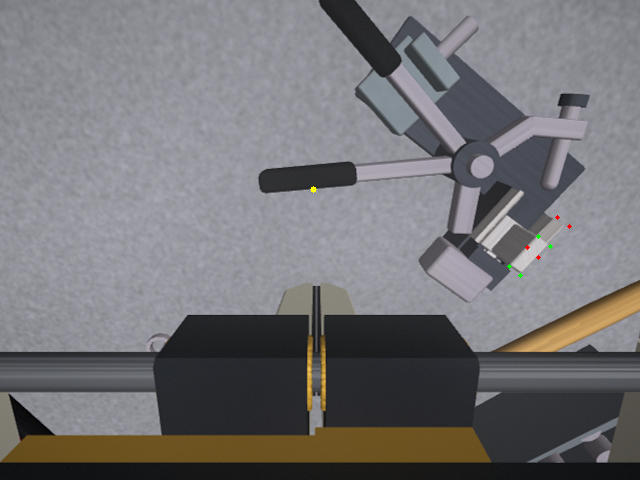

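The tab's rib lies on the projected home corners (green, about (529,256)) and the handle is back at its open position. I'll do one numeric check.

```bash
python3 - <<'E'
from h import *
y=np.radians(15.95);ex=np.array([np.cos(y),np.sin(y)]);ey=np.array([-ex[1],ex[0]]);load=np.array([.63875,-.10125])
for n in("w6","w9"):
    v=np.load(f"pics/{n}.npy");c=cam("wrist",dict(position=v[:3],tcp_rot=v[3:]));im=cv2.imread(f"pics/{n}.png")
    # metric top view at rib-top height, pliers axes, 0.25 mm/px, centred on load
    px=[(-.03,-.045),(.03,-.045),(.03,.03),(-.03,.03)]
    src=np.float32([proj(c,[*(load+a*ex+b*ey),.086]) for a,b in px]);dst=np.float32([((a+.03)*4000,(.03-b)*4000) for a,b in px])
    g=cv2.cvtColor(cv2.warpPerspective(im,cv2.getPerspectiveTransform(src,dst),(240,300)),cv2.COLOR_BGR2GRAY)
    p=g[:,110:130].mean(1)  # profile along the channel across the rib's middle
    d=np.gradient(cv2.GaussianBlur(p[:,None],(1,9),2).ravel());i=np.argsort(-abs(d));e=[]
    for k in i:
        if all(abs(k-q)>10 for q in e):e.append(k)
        if len(e)==6:break
    print(n,sorted([(round(30-k/4,1),round(d[k],1)) for k in e],reverse=True))
    # handle direction
    hs=cv2.cvtColor(im,cv2.COLOR_BGR2GRAY);m=np.zeros_like(hs);m[160:230,240:375]=1
    ys,xs=np.where((hs<55)&(m>0));P=np.array([plane(c,a,b,.056)[:2] for a,b in zip(xs,ys)]);q=P-P.mean(0);u=np.linalg.svd(q,full_matrices=False)[2][0];print("sleeve",P.mean(0),np.degrees(np.arctan2(u[1],u[0]))%180)
E
```

```text
w6 [(np.float64(18.0), np.float64(0.7)), (np.float64(15.0), np.float64(-0.6)), (np.float64(12.0), np.float64(7.9)), (np.float64(-14.5), np.float64(-14.1)), (np.float64(-17.2), np.float64(3.2)), (np.float64(-40.8), np.float64(-0.6))]
sleeve [ 0.50421248 -0.21264916] 57.14199015951709
w9 [(np.float64(27.0), np.float64(0.7)), (np.float64(16.5), np.float64(1.0)), (np.float64(12.5), np.float64(0.8)), (np.float64(-3.5), np.float64(6.5)), (np.float64(-29.8), np.float64(-12.3)), (np.float64(-33.5), np.float64(-1.2))]
sleeve [ 0.50448024 -0.21227538] 57.24840608598112
```

The rib moved 15.4 mm to within about 1 mm of home, inside the calibration error and far from the 3.5 mm pre-click position. The handle is within 0.1° of its original open angle and the arm is clear, so I'm handing in.

```bash
python3 -c "
from bench import r
print(r.close_job(), r.read_state()['time_s'])"
```

```text
the job is handed in; nothing more can be done
the job is handed in; nothing more can be done
```

The tab is snapped into the socket and the handle has sprung open again. The job was handed in at about 16.5 s of the 72 s allowed; no verdict was reported.

- **Placing:** I picked up the grey tab by its rib and set it on the channel floor with the prong towards the socket. A reading of about 8 N confirmed it was touching the floor.
- **Click:** I pushed the free handle along its arc in small steps. The force rose to about 15 N, then fell to about 5 N with an 8 mm jump. One more small step, already queued, pressed it to 15.4 N on the stop. The highest force read was about 15 N, but readings come only at the end of each move, so a brief peak in between would not show.
- **Tab position:** In the last wrist picture the rib was 15.4 mm from where it had been placed, about 0.9 mm short of the calculated home position. That is inside the roughly 2 mm calibration error, so the picture alone does not prove the 1.8 mm limit. The felt click and the stop support it.
- **Handle and arm:** The handle is within 0.1° of its original open angle, and the gripper is clear at 0.19 m with no contact force.
- **Bystanders:** I did not measure them again at the end. The arm felt no contact near any of them.

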